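Hold the wide bag clip open over the recipe card

TASK

Take the widest of the three steel bag clips off the rim of the packet tin and bring it to the recipe card standing in the wooden block: hold it there squeezed wide open over the middle of the card's top edge, levers up, one jaw hanging on each side and neither touching the card, so that I can tuck my shopping list in. The job finishes with you still holding the clip open there: do not put it down or let go, do not let it press or bite on the card, and leave the card block, the tin, the small clips and the other things where they are.

Things in the scene. Friction and masses are not known exactly. Their poses are not given: they have to be found in the camera images.
- clip: the wide sprung steel bag clip, about 70 g, clamped upright on the tin's rim. Origin: middle of its pivot pin (coil spring on it). z up from jaws to levers, y along the pin, x across the jaws. Jaws 44 mm wide along y, reaching 32 mm below the pin; two finger levers, 31 mm wide, reach 37 mm above it, leaning apart: 17 mm over the outsides at the pin, 40 mm at the top, when on the rim
- clip_pinch (a point): point between the two levers, 22 mm above the pin. Pinching the levers together along x (about 6 to 12 N) opens the jaws until, at the stop, the levers are upright, parallel and about 15 mm over their outsides and the jaw tips about 22 mm apart; let go, they spring shut. Fingertips may reach down to the pin's height
- clip_near_tip (a point): lower inner edge of the wide clip's jaw on its -x side, middle of its width; 3 mm from the other when clamped on the rim
- clip_far_tip (a point): the same on the jaw on its +x side
- clip_near (a joint): angle of the wide clip's -x leg on the pin: 0 when clamped on the rim, -0.05 shut, 0.30 fully open (lever upright)
- clip_far (a joint): the same for the +x leg
- tin: open dark sheet-metal packet tin 130 x 250 x 75 mm, walls 3 mm, cartons and a spice jar in its back half, nothing above the rim; origin under its centre, y along its length, z up. The clips sit on the long wall on its -x side, their y parallel to the tin's, tips 14 mm below the rim, pins 18 mm above it; in one of three places 80 mm apart
- tin_rim (a point): middle of the top of the rim that carries the clips (75 mm above the counter)
- stand: recipe card 148 wide x 105 high x 2 mm, stiff, stood upright in a slotted wooden block 60 x 170 x 28 mm; origin under the block's centre, y along the card's width, x square to the card's face, z up. Loose, 0.45 kg
- card_top (a point): middle of the card's top edge, 121 mm above the counter; turns with the stand
- clip_small_a: small version of the same steel clip, jaws only 24 mm wide, on the same tin rim; not wanted, leave it
- clip_small_b: small version of the same steel clip, jaws only 24 mm wide, on the same tin rim; not wanted, leave it
- pepper_mill: dark wooden pepper mill, 46 mm across, 118 mm high; origin under its centre; bystander
- bowl_big: white bowl, 124 mm across, 50 mm high; bystander
- mug: white mug, 80 mm across, 85 mm high; bystander
- spoon: wooden spoon 260 mm long lying on the counter; bystander
- jar: glass jar with steel cap, 60 mm across, 90 mm high; bystander
- egg_timer: round white kitchen timer, 60 mm across, 42 mm high; bystander

How it is judged:
By the outcome, as a careful person would: the job done as asked, in the order asked, and still so for the second after the job is handed in, while the arm keeps its last pose, push and grip.
It also fails if it takes over 35 s, if anything falls off the work surface, if the arm or the gripper's body presses on something with over 40 N, if the wrist force passes 120 N, or if a joint passes its speed limit or range.

ROBOT

A 6-joint arm with a two-finger parallel gripper is mounted at the origin on the work surface. World frame = base frame: x ahead of the robot, y to its left, z up, the work surface at z = 0. Lengths are in m, angles in rad, forces in N, time in s.
With the tool pointing down it reaches from about 0.225 to 0.875 m from the base axis. Payload 3.4 kg.
Tool frame: the origin (TCP) lies on the centre line of the jaws, within the pads' length; the fingertips stand 22 mm ahead of it and the grasp point (between the pads) lies 3 mm ahead of it; z points along the fingers, y is the line along which they close (so a half turn about z gives the same grasp; the last joint's range is limited). The gripper opens to 85 mm and grips with 20 to 120 N. Pads are 22 mm wide; open, the fingers measure 114 mm over their backs; the gripper's body (76 mm by 85 mm) begins 54 mm behind the grasp point. The pads swing forward as they close: fully open they stand 13 mm farther back than shut.
Start: joints at [-1.275, 0.276, 1.505, -0, 1.361, -0.121], TCP at [0.233, -0.526, 0.253] pointing down, gripper open.
Joint ranges: [-2.89, 2.89], [-0.75, 2.08], [0.22, 2.7], [-1.18, 4.32], [0.11, 2.71], [-2.7, 2.7]. Speed limits (rad/s): [2.57, 2.57, 3.14, 3.14, 3.14, 3.14].

INTERFACE

Orientations are given as a unit quaternion [w, x, y, z].
In Python, from rig import manip gives the robot as it stands.
- The arm moves only by the shell command python3 steer.py 'ROWS' [OPENING] [FORCE]. ROWS is rows parted by semicolons, their numbers by spaces, 1 to 5 of them, each of 4 numbers: dx, dy, dz in m, then a turn about the tool's z in rad; each row shifts and turns the commanded pose from where the row before left it, along the tool's axes as they then stand; what a row does not reach is not made up. A row lasts 1/12 s, in which the tool goes at most 0.0417 m and 0.125 rad, less where a joint would pass 70% of its speed; a pose out of reach is approached as far as the arm can. OPENING is the finger opening in m, set as the command begins (- or left out keeps the last). The fingers move at their own pace and stop on an object; FORCE is the grip in N (left out, the last holds). Time passes only in rows, so rows that do not move let the fingers close. It prints the time, the measured TCP pose, the force, the opening and the grip force at its end.
- manip.get_state(): the state, without advancing time (a new reading comes with each control period).
- manip.get_image(name): name is "scene" or "side" or "wrist"; returns a dict with "img" (480x640x3 uint8, red, green, blue), "camera_matrix" (3x3 intrinsics, pixels), "T" (4x4, takes a point from camera to world coordinates); the wrist camera has in their place "hand_eye" (4x4, takes a point from camera to tool coordinates, whose origin is the TCP and whose axes are the flange's). Camera axes: x right, y down, z forward; pixel columns grow to the right and rows downward; lengths in m; the calibration is good to about 2 mm. A picture is of the moment at which its call begins: read the wrist's pose just before it. There is no depth.
- manip.sign_off(): hands the job in; it is judged then, once.
The state is a dict: "clock": time; "qpos": joint angles; "qd": joint speeds; "effort": joint torques, N m; "position": TCP position; "ee_rot": TCP orientation; "contact_force": force on the tool from outside, world axes, zero at the start; "moment": the same for the moment, N m; "width": finger opening in m; "gripper_force": force on a finger pad.
Only numpy, scipy, OpenCV 4.12 (cv2) and the standard library are available. Lean on these libraries where they do the work, as an engineer would, in place of code of your own. Each camera call takes 0.05 s, during which the arm holds its last target. There are 200 camera calls.

## Working session

There is one attempt and no reset: what is moved stays moved. The work goes in short steps, Python scripts to look and compute and a shell command to move; the robot and the scene stay as the last step left them, time stands still between calls to the robot, and variables do not carry over. Pictures are saved under pics/ and viewed, at most 10 in all, crops included, and the job is handed in when it is done.

```bash
ls; mkdir -p pics; python3 - <<'E'
from rig import manip
import cv2,numpy as np
s=manip.get_state();print(s)
for n in ["scene","side"]:
    d=manip.get_image(n);cv2.imwrite(f"pics/{n}0.png",d["img"][:,:,::-1]);print(n,d["camera_matrix"],d["T"])
    np.savez(f"{n}0.npz",**{k:d[k] for k in("img","camera_matrix","T")})
d=manip.get_image("wrist");print(d["hand_eye"],d["camera_matrix"]);cv2.imwrite("pics/wrist0.png",d["img"][:,:,::-1])
E
```

```text
pics
rig.py
steer.py
{'clock': 0.0, 'qpos': array([-1.27497760e+00,  2.76591348e-01,  1.50616454e+00, -3.36469841e-05,
        1.36068690e+00, -1.21033553e-01]), 'qd': array([ 7.17576688e-05, -1.10142779e-03,  1.69037626e-03,  1.25105032e-04,
        8.44044795e-04,  2.18403305e-03]), 'effort': array([-6.47954621e-04, -4.16782451e+01, -2.45805109e+01, -5.05406169e-04,
        1.09358280e-02,  5.20038412e-06]), 'position': array([ 0.23262832, -0.52529316,  0.25242924]), 'ee_rot': array([-9.20099885e-04,  9.78356642e-01,  2.06923717e-01, -9.71285234e-05]), 'contact_force': array([-0.14573904,  0.38527207,  1.12467426]), 'moment': array([0.0324577 , 0.0108824 , 0.01572794]), 'gripper_force': 0.0, 'width': 0.08570945601121442}
scene [[467.62526328   0.         310.20424304]
 [  0.         467.62526328 244.22672762]
 [  0.           0.           1.        ]] [[-0.60258337  0.64630587 -0.46816878  0.99446925]
 [ 0.79804596  0.49093084 -0.34944178  0.42072889]
 [ 0.00399222 -0.58418801 -0.81160855  0.96639852]
 [ 0.          0.          0.          1.        ]]
side [[570.83289956   0.         321.42548886]
 [  0.         570.83289956 240.62749833]
 [  0.           0.           1.        ]] [[ 9.17677233e-01 -2.06414042e-01  3.39502194e-01  2.87611766e-02]
 [-3.97326135e-01 -4.78164074e-01  7.83256702e-01 -1.02969773e+00]
 [ 6.62570637e-04 -8.53669937e-01 -5.20813978e-01  8.29920554e-01]
 [ 0.00000000e+00  0.00000000e+00  0.00000000e+00  1.00000000e+00]]
[[ 3.58587167e-04 -9.63256092e-01 -2.68584386e-01  6.88269032e-02]
 [ 9.99999084e-01  6.95887487e-04 -1.16064462e-03 -2.15527668e-04]
 [ 1.30490251e-03 -2.68583724e-01  9.63255460e-01 -1.20529002e-01]
 [ 0.00000000e+00  0.00000000e+00  0.00000000e+00  1.00000000e+00]] [[334.7816028    0.         317.3768302 ]
 [  0.         334.7816028  235.60198125]
 [  0.           0.           1.        ]]
```

View pics/scene0.png

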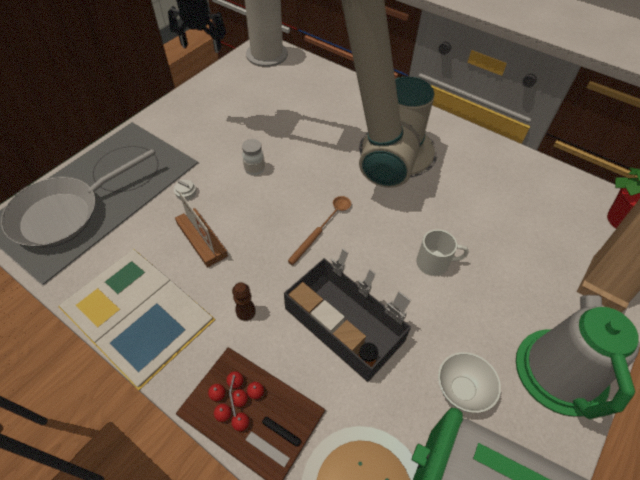

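View pics/side0.png

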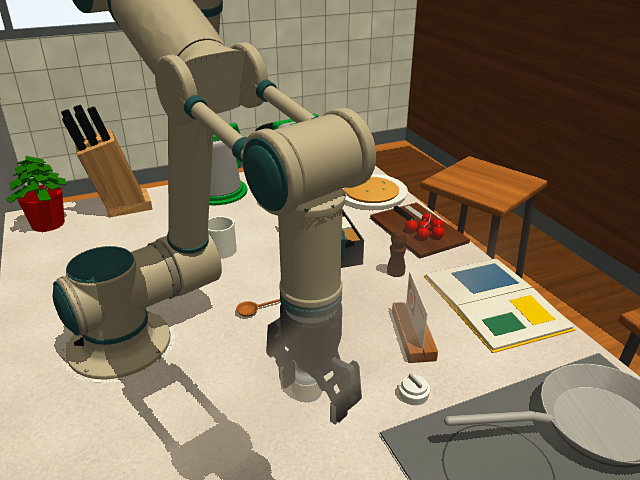

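The scene view shows the clips on the tin's rear wall at about (337,268), (362,288) and (396,311), with the last the widest. The card stands at about (200,225). The side view has the arm covering the tin. Next I zoom in on both objects and cast rays.

```bash
cat > h.py <<'E'
import numpy as np,cv2
from rig import manip
def ray(K,T,p,z):
    d=T[:3,:3]@np.linalg.solve(K,[p[0],p[1],1.]);o=T[:3,3]
    return o+d*(z-o[2])/d[2]
def proj(K,T,P):
    c=np.linalg.inv(T)@np.append(P,1);q=K@c[:3];return q[:2]/q[2]
def wristT(s,he):
    from scipy.spatial.transform import Rotation as R
    w,x,y,z=s["ee_rot"];T=np.eye(4);T[:3,:3]=R.from_quat([x,y,z,w]).as_matrix();T[:3,3]=s["position"]
    return T@he
E
python3 - <<'E'
from h import *
d=np.load("scene0.npz");im=d["img"][:,:,::-1];K,T=d["camera_matrix"],d["T"]
a=cv2.resize(im[245:385,275:415],(560,560),interpolation=cv2.INTER_CUBIC)
b=cv2.resize(im[185:275,165:235],(0,0),fx=3.4,fy=3.4,interpolation=cv2.INTER_CUBIC)
c=np.zeros((560,800,3),np.uint8);c[:,:560]=a;c[:b.shape[0],560:560+b.shape[1]]=b
cv2.imwrite("pics/crop1.png",c)
for p in[(285,295),(325,262),(408,327),(372,372)]:print(p,ray(K,T,p,.075))
for p in[(337,268),(362,288),(396,311)]:print(p,ray(K,T,p,.093))
for p in[(178,216),(212,265),(227,252)]:print(p,ray(K,T,p,.028))
E
```

```text
(285, 295) [0.62221002 0.07532122 0.075     ]
(325, 262) [0.49977027 0.0940457  0.075     ]
(408, 327) [0.52663774 0.32746663 0.075     ]
(372, 372) [0.65359278 0.31986237 0.075     ]
(337, 268) [0.50657419 0.13126313 0.093     ]
(362, 288) [0.5159199  0.20376124 0.093     ]
(396, 311) [0.51939686 0.29091238 0.093     ]
(178, 216) [ 0.58793059 -0.3091266   0.028     ]
(212, 265) [ 0.64423489 -0.13356747  0.028     ]
(227, 252) [ 0.59468477 -0.13096197  0.028     ]
```

View pics/crop1.png

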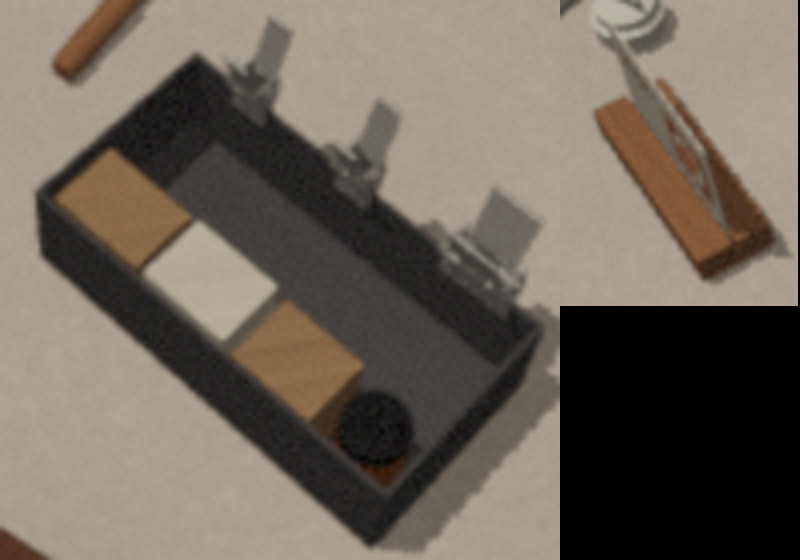

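The crop confirms the wide clip is at about (398,308) in the scene image, near the tin's right end, with tin yaw about -0.115 and card yaw about -0.31. I turn the tool first.

```bash
python3 steer.py '0 0 0 -0.12;0 0 0 -0.12;0 0 0 -0.12;0 0 0 -0.12;0 0 0 -0.12' 0.085; python3 steer.py '0 0 0 -0.12;0 0 0 -0.12;0 0 0 -0.12;0 0 0 -0.08;0 0 0 0'
cat >> h.py <<'E'
def goto(P,yaw):
    "tool-axis shift to world TCP P and turn so tool y points at world angle yaw"
    s=manip.get_state();M=wristT(s,np.eye(4));R=M[:3,:3]
    a=np.arctan2(R[1,1],R[0,1]);t=-(yaw-a);t=(t+np.pi)%(2*np.pi)-np.pi
    print("now",s["position"].round(4),"tooly",round(a,4),"shift",(R.T@(np.array(P)-s["position"])).round(4),"turn",round(t,4))
E
python3 - <<'E'
from h import *
goto((.519,.291-.03,.27),-.115)
E
```

```text
clock: 0.57
position: [0.2327, -0.5256, 0.2529]
ee_rot: [-0.0, 0.872, 0.489, 0.0]
contact_force: [0.5, 0.3, 0.1]
width: 0.0849
gripper_force: 0.0
clock: 0.98
position: [0.2327, -0.5256, 0.2529]
ee_rot: [-0.0, 0.746, 0.666, 0.0]
contact_force: [0.1, 0.3, -0.6]
width: 0.085
gripper_force: 0.0
now [ 0.2327 -0.5256  0.2529] tooly -0.1128 shift [ 0.8138  0.1959 -0.0166] turn 0.0022
```

```bash
R='0.04 0.0097 0 0'; python3 steer.py '0.04 0.0097 -0.001 0;0.04 0.0097 -0.001 0;0.04 0.0097 -0.001 0;0.04 0.0097 -0.001 0;0.04 0.0097 -0.001 0' >/dev/null
python3 steer.py '0.04 0.0097 -0.001 0;0.04 0.0097 -0.001 0;0.04 0.0097 -0.001 0;0.04 0.0097 -0.001 0;0.04 0.0097 -0.001 0' >/dev/null
python3 steer.py '0.04 0.0097 -0.001 0;0.04 0.0097 -0.001 0;0.04 0.0097 -0.001 0;0.04 0.0097 -0.001 0;0.04 0.0097 -0.001 0' >/dev/null
python3 steer.py '0.04 0.0097 -0.001 0;0.04 0.0097 -0.001 0;0.04 0.0097 -0.001 0;0.04 0.0097 -0.001 0;0 0 0 0'
python3 - <<'E'
from h import *
goto((.519,.291-.03,.27),-.115)
o=np.zeros((480,640,3),np.uint8)
for n in["wrist","side"]:
    s=manip.get_state();d=manip.get_image(n);T=wristT(s,d["hand_eye"]) if n=="wrist" else d["T"]
    np.savez(f"{n}1.npz",img=d["img"],camera_matrix=d["camera_matrix"],T=T)
    if n=="wrist":
        print(proj(d["camera_matrix"],T,(.519,.291,.093)),proj(d["camera_matrix"],T,(.506,.131,.093)))
    cv2.imwrite(f"pics/{n}1.png",d["img"][:,:,::-1])
E
```

```text
clock: 2.65
position: [0.5047, 0.2151, 0.2718]
ee_rot: [-0.001, 0.745, 0.667, 0.003]
contact_force: [0.5, -0.2, 0.2]
width: 0.085
gripper_force: 0.0
now [0.5047 0.2151 0.2718] tooly -0.1109 shift [0.0472 0.0092 0.002 ] turn 0.0041
[323.34727485 133.54049998] [327.38889452 304.17598313]
```

View pics/wrist1.png

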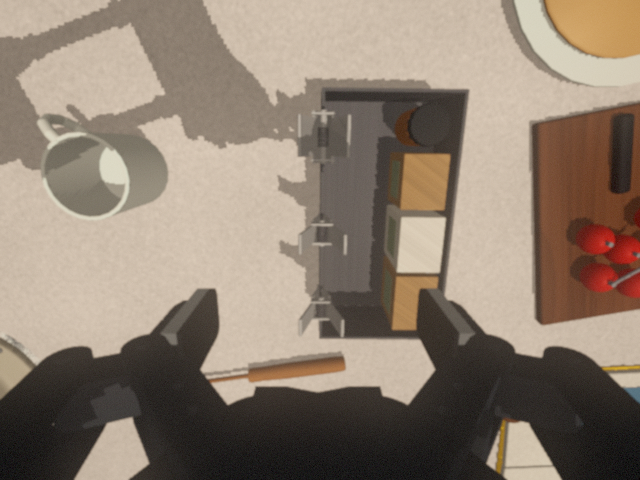

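View pics/side1.png

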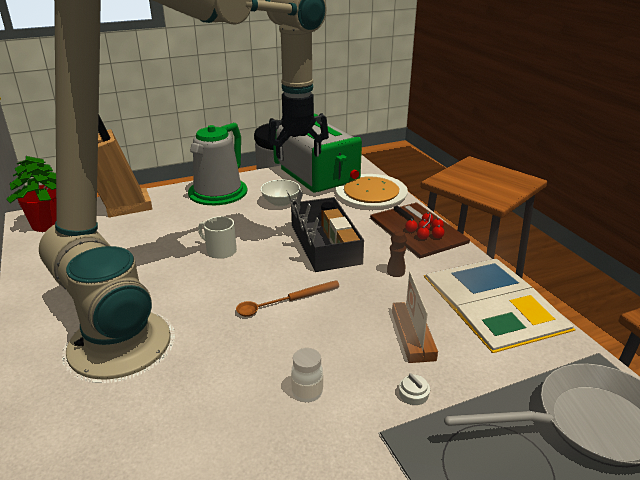

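The wrist view shows the wide clip at about (323,135), with its lever tops at about x=300 and x=350, and the rim line from (322,88) to (320,338). The side view has the card clear at about (415,310). I zoom in on both.

```bash
python3 - <<'E'
from h import *
w=np.load("wrist1.npz");s=np.load("side1.npz")
a=cv2.resize(w["img"][85:185,285:365,::-1],(0,0),fx=5,fy=5,interpolation=cv2.INTER_CUBIC)
b=cv2.resize(s["img"][265:370,380:450,::-1],(0,0),fx=4.8,fy=4.8,interpolation=cv2.INTER_CUBIC)
c=np.zeros((505,740,3),np.uint8);c[:500,:400]=a;c[:504,402:402+336]=b
cv2.imwrite("pics/crop2.png",c)
K,T=w["camera_matrix"],w["T"]
A,B=ray(K,T,(322,88),.075),ray(K,T,(320,338),.075);print(A,B,np.arctan2(*(B-A)[:2])if 0 else np.arctan2(-(A-B)[0],(A-B)[1]))
for p,z in[((300,134),.13),((350,134),.13),((323,136),.093)]:print(p,ray(K,T,p,z))
E
```

```text
[0.52226328 0.32968026 0.075     ] [0.49365607 0.08314199 0.075     ] -0.11551896024966764
(300, 134) [0.50071969 0.29158056 0.13      ]
(350, 134) [0.53804897 0.28744068 0.13      ]
(323, 136) [0.51849042 0.28902418 0.093     ]
```

View pics/crop2.png

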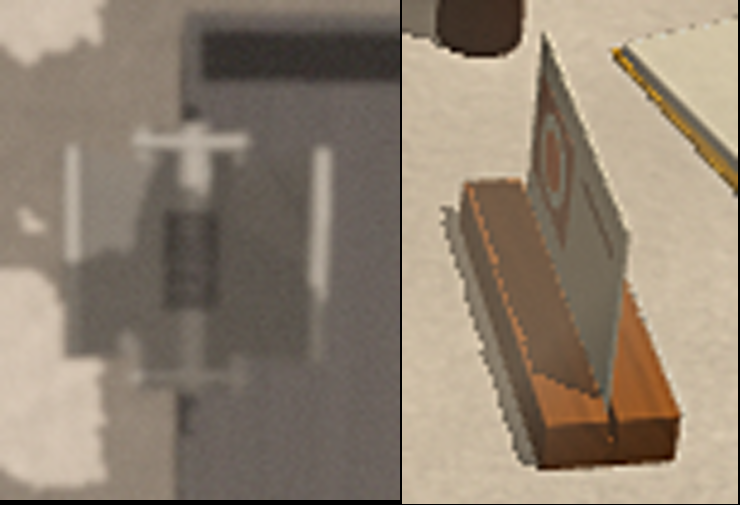

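```bash
python3 - <<'E'
from h import *
w=np.load("wrist1.npz");K,T=w["camera_matrix"],w["T"]
a,b=ray(K,T,(323,137),.093),ray(K,T,(324.5,135.2),.13);print(a,b)
c=(a+b)/2;goto((c[0],c[1],.118),-.1155)
s=np.load("side1.npz");K,T=s["camera_matrix"],s["T"]
A,B=ray(K,T,(409.4,271.9),.121),ray(K,T,(427.1,314),.121);print(A,B,(A+B)/2,np.linalg.norm(A-B),np.arctan2(-(A-B)[0],(A-B)[1]))
E
```

```text
[0.51840323 0.28820538 0.093     ] [0.51891816 0.28869338 0.13      ]
now [0.5022 0.2095 0.2715] tooly -0.1126 shift [0.0805 0.0077 0.1534] turn 0.0029
[ 0.615435   -0.16043995  0.121     ] [ 0.57174203 -0.30073526  0.121     ] [ 0.59358852 -0.2305876   0.121     ] 0.14694164848775648 -0.30191499659050297
```

```bash
python3 steer.py '0.027 0.0026 0 0.003;0.027 0.0026 0 0;0.0265 0.0025 0 0;0 0 0.03 0;0 0 0.03 0' >/dev/null; python3 steer.py '0 0 0.03 0;0 0 0.025 0;0 0 0.018 0;0 0 0 0;0 0 0 0'; python3 - <<'E'
from h import *
goto((.5187,.2884,.118),-.1155)
s=manip.get_state();d=manip.get_image("wrist");T=wristT(s,d["hand_eye"]);np.savez("wrist2.npz",img=d["img"],camera_matrix=d["camera_matrix"],T=T)
K=d["camera_matrix"]
print([proj(K,T,p) for p in[(.5187,.2884,.093),(.5187,.2884,.13)]])
cv2.imwrite("pics/wrist2.png",d["img"][60:420,60:580,::-1])
E
```

```text
clock: 3.58
position: [0.5187, 0.2856, 0.1388]
ee_rot: [-0.0, 0.748, 0.664, -0.001]
contact_force: [0.9, -0.4, 0.4]
width: 0.085
gripper_force: 0.0
now [0.5187 0.2856 0.1388] tooly -0.1194 shift [ 0.0028 -0.0003  0.0208] turn -0.0039
[array([316.14828487, 271.16991241]), array([315.67098437, 303.55338569])]
```

View pics/wrist2.png

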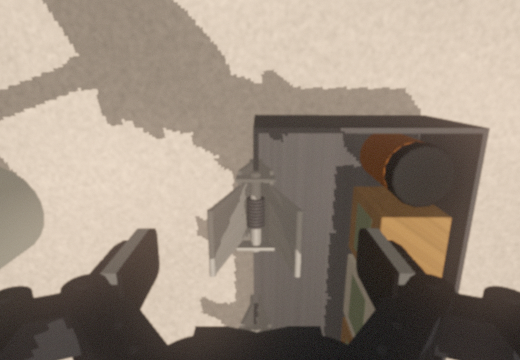

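The pin shows at (316,272) and was predicted at (316,271), so the tool is centred on it. I descend and pinch.

```bash
python3 steer.py '0.0028 -0.0003 0.01 0.004;0 0 0.0108 0;0 0 0 0;0 0 0 0' ; python3 steer.py '0 0 0 0;0 0 0 0;0 0 0 0;0 0 0 0;0 0 0 0' 0.032 20; python3 steer.py '0 0 0 0;0 0 0 0;0 0 0 0;0 0 0 0;0 0 0 0' 0.005 25
```

```text
clock: 3.97
position: [0.5188, 0.29, 0.118]
ee_rot: [-0.0, 0.749, 0.663, -0.001]
contact_force: [0.3, -0.1, 0.5]
width: 0.0849
gripper_force: 0.0
clock: 4.38
position: [0.5193, 0.2902, 0.1186]
ee_rot: [0.0, 0.749, 0.663, 0.0]
contact_force: [-0.2, -0.9, -0.1]
width: 0.0321
gripper_force: 3.6
clock: 4.8
position: [0.5193, 0.2902, 0.1184]
ee_rot: [0.0, 0.749, 0.663, -0.0]
contact_force: [0.2, 0.2, 0.2]
width: 0.0151
gripper_force: 28.2
```

The opening of 15.1 mm means the clip is at its stop. I lift it straight up.

```bash
python3 steer.py '0 0 -0.01 0;0 0 -0.015 0;0 0 -0.025 0;0 0 -0.03 0;0 0 -0.03 0' ; python3 steer.py '0 0 -0.02 0.06;0 0 0 0.06;0 0 0 0.06;0 0 0 0;0 0 0 0'; python3 - <<'E'
from h import *
goto((.5936,-.2306,.245),-.302)
E
```

```text
clock: 5.22
position: [0.5189, 0.29, 0.2299]
ee_rot: [-0.0, 0.749, 0.663, -0.0]
contact_force: [1.0, -0.1, -0.6]
width: 0.0149
gripper_force: 28.2
clock: 5.63
position: [0.5192, 0.2902, 0.249]
ee_rot: [0.0, 0.805, 0.594, 0.0]
contact_force: [0.4, -0.3, 0.2]
width: 0.0148
gripper_force: 28.2
now [0.5192 0.2902 0.249 ] tooly -0.2995 shift [-0.4756  0.2247  0.004 ] turn 0.0025
```

```bash
python3 steer.py '-0.015 0.007 0 0;-0.03 0.0142 0 0;-0.03 0.0142 0 0;-0.03 0.0142 0 0;-0.03 0.0142 0 0' >/dev/null
python3 steer.py '-0.03 0.0142 0 0;-0.03 0.0142 0 0;-0.03 0.0142 0 0;-0.03 0.0142 0 0;-0.03 0.0142 0 0' >/dev/null
python3 steer.py '-0.03 0.0142 0 0;-0.03 0.0142 0 0;-0.03 0.0142 0 0;-0.03 0.0142 0 0;-0.03 0.0142 0 0' >/dev/null
python3 steer.py '-0.03 0.0142 0 0;-0.01 0.0047 0 0;0 0 0 0;0 0 0 0;0 0 0 0'
python3 - <<'E'
from h import *
goto((.5936,-.2306,.22),-.302)
o=np.zeros((480,800,3),np.uint8)
for n,x in[("wrist",0),("side",0),("scene",0)]:
    s=manip.get_state();d=manip.get_image(n);T=wristT(s,d["hand_eye"]) if n=="wrist" else d["T"];K=d["camera_matrix"]
    np.savez(f"{n}3.npz",img=d["img"],camera_matrix=K,T=T)
    print(n,proj(K,T,(.5936,-.2306,.121)))
    if n=="wrist":o[:,:480]=d["img"][:,80:560,::-1]
    if n=="side":o[:240,480:]=cv2.resize(d["img"][220:340,340:500,::-1],(320,240))
    if n=="scene":o[240:,480:]=cv2.resize(d["img"][150:270,120:280,::-1],(320,240))
cv2.imwrite("pics/c3.png",o)
E
```

```text
clock: 7.3
position: [0.5927, -0.2286, 0.2483]
ee_rot: [-0.001, 0.805, 0.594, 0.0]
contact_force: [0.9, -0.6, -0.6]
width: 0.0147
gripper_force: 28.2
now [ 0.5927 -0.2286  0.2483] tooly -0.2998 shift [-0.0017  0.0015  0.0283] turn 0.0022
wrist [319.07207588 237.71990868]
side [417.792918   291.84596497]
scene [190.64177809 208.15103751]
```

View pics/c3.png

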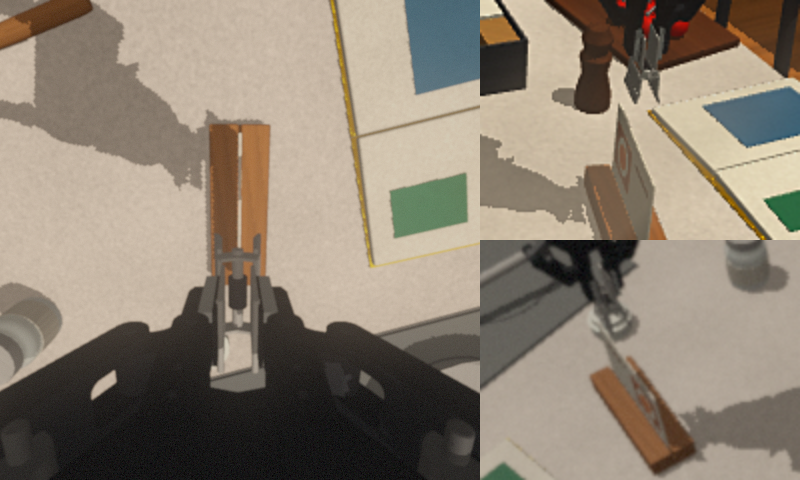

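The wrist view shows the clip held open, its pin at full-image (318,290), with the card edge as a thin light line at x of about 320 in rows 125 to 230. I measure both.

```bash
python3 - <<'E'
from h import *
w=np.load("wrist3.npz");K,T=w["camera_matrix"],w["T"];im=w["img"].astype(int)
for r in range(118,236,8):
    row=im[r,300:345];i=row[:,2]-0;print(r,[int(v) for v in i[10:32]])
c=np.array((.5936,-.2306,.121));u=np.array((.2974,.9548,0))
for y in(.074,.05,.03):print(y,proj(K,T,c+u*y))
print("pin",ray(K,T,(318,290),.2235), "tool mid px",proj(K,T,np.array(manip.get_state()["position"])+[0,0,-.025]))
e=T@np.array([0,0,0,1]);print(e)
E
```

```text
118 [162, 161, 161, 164, 166, 165, 166, 162, 158, 153, 153, 158, 163, 160, 156, 147, 144, 155, 159, 158, 153, 151]
126 [59, 63, 69, 64, 65, 62, 68, 58, 56, 50, 53, 52, 59, 63, 70, 69, 69, 63, 61, 65, 63, 65]
134 [51, 45, 47, 47, 50, 47, 55, 73, 125, 163, 167, 143, 96, 70, 67, 72, 67, 68, 69, 69, 64, 68]
142 [47, 44, 41, 43, 50, 45, 44, 69, 125, 162, 166, 140, 96, 63, 66, 68, 68, 71, 67, 68, 65, 71]
150 [45, 51, 51, 45, 50, 49, 54, 81, 133, 165, 172, 146, 100, 66, 65, 68, 65, 68, 67, 66, 72, 71]
158 [53, 44, 49, 51, 47, 50, 54, 72, 91, 110, 104, 87, 72, 65, 59, 66, 67, 70, 70, 65, 67, 73]
166 [44, 44, 49, 47, 50, 48, 51, 66, 98, 113, 110, 90, 68, 66, 65, 67, 66, 69, 63, 68, 67, 70]
174 [48, 44, 49, 55, 45, 48, 55, 69, 96, 113, 113, 102, 83, 69, 67, 62, 68, 67, 68, 68, 67, 72]
182 [48, 47, 48, 47, 47, 49, 56, 76, 101, 116, 111, 96, 77, 67, 65, 64, 68, 62, 70, 70, 74, 72]
190 [48, 47, 51, 50, 53, 46, 56, 76, 105, 110, 106, 84, 67, 68, 69, 69, 72, 65, 65, 65, 71, 66]
198 [54, 47, 52, 49, 50, 50, 61, 75, 100, 112, 113, 97, 82, 66, 70, 71, 67, 68, 73, 66, 66, 67]
206 [51, 48, 50, 50, 51, 52, 56, 94, 140, 165, 160, 119, 80, 65, 69, 70, 69, 69, 67, 66, 65, 67]
214 [53, 54, 50, 56, 50, 53, 61, 100, 143, 167, 159, 116, 76, 70, 68, 72, 65, 69, 67, 72, 68, 65]
222 [58, 57, 45, 52, 51, 59, 68, 107, 147, 169, 158, 116, 73, 69, 72, 71, 70, 71, 69, 65, 65, 66]
230 [55, 53, 53, 57, 51, 55, 66, 105, 148, 166, 154, 116, 73, 68, 72, 72, 71, 64, 68, 69, 71, 68]
0.074 [319.47019155 137.54436927]
0.05 [319.33402414 171.80738597]
0.03 [319.22588612 199.01752796]
pin [ 0.59378632 -0.22707027  0.2235    ] tool mid px [317.29520454 293.23658169]
[ 0.61343694 -0.16314042  0.3689056   1.        ]
```

```bash
python3 steer.py '-0.03 0 0 0;-0.03 0 0 0;-0.03 0 0 0;0 0 0 0;0 0 0 0'; python3 - <<'E'
from h import *
s=manip.get_state();d=manip.get_image("wrist");np.savez("wrist4.npz",img=d["img"],camera_matrix=d["camera_matrix"],T=wristT(s,d["hand_eye"]))
c=np.array((.5936,-.2306,.121));u=np.array((.2974,.9548,0))
for n,y,rng in(("wrist3",.074,(122,142)),("wrist4",-.074,(180,250)),("wrist4",.074,(0,40))):
    w=np.load(n+".npz");K,T=w["camera_matrix"],w["T"];g=w["img"][:,:,2].astype(int)
    p=proj(K,T,c+u*y);print(n,y,p,s["position"])
    k=int(round(p[0]))
    for r in range(*rng,2 if rng[1]-rng[0]<50 else 3):print(r,g[r,k-6:k+7],round(float((ray(K,T,(k,r),.121)-c)@u),4))
E
```

```text
clock: 7.87
position: [0.5661, -0.3163, 0.2486]
ee_rot: [-0.0, 0.805, 0.593, 0.0]
contact_force: [0.5, -0.6, -0.6]
width: 0.0155
gripper_force: 28.2
wrist3 0.074 [319.47019155 137.54436927] [ 0.56610351 -0.31631638  0.24858496]
122 [106 103 105 106 112 108 106 108 111 109 112 112 113] 0.0845
124 [70 71 69 75 79 86 87 86 85 86 81 77 78] 0.0832
126 [64 65 62 68 58 56 50 53 52 59 63 70 69] 0.0818
128 [65 61 67 62 64 50 50 46 47 63 67 70 70] 0.0805
130 [49 57 57 59 59 53 51 43 49 59 66 70 64] 0.0791
132 [ 48  47  47  54  63  76  97 103  89  74  65  68  68] 0.0778
134 [ 47  50  47  55  73 125 163 167 143  96  70  67  72] 0.0764
136 [ 46  49  45  43  72 128 168 173 147  98  67  71  71] 0.0751
138 [ 45  49  48  52  76 122 167 171 142 102  68  66  67] 0.0737
140 [ 44  51  49  50  75 128 166 171 147  97  64  70  70] 0.0723
wrist4 -0.074 [318.00978972 214.98057784] [ 0.56610351 -0.31631638  0.24858496]
180 [ 57  54  50  61  83 105 107  88  71  71  69  72  70] -0.0478
183 [ 56  52  57  68  94 113 111  90  76  66  68  70  70] -0.05
186 [ 52  47  55  63  89 108 110  88  75  71  68  75  68] -0.052
[... 2036 characters left out ...]
18 [ 62  62  63  69  99 145 169 166 131  87  64  59  61] 0.057
20 [ 61  60  67  70  98 144 172 168 136  84  61  64  59] 0.0558
22 [ 56  60  57  67  97 145 173 170 134  88  62  63  67] 0.0547
24 [ 45  43  50  62  99 144 173 169 133  87  63  63  66] 0.0535
26 [ 37  39  41  59 101 146 171 168 135  90  59  65  67] 0.0524
28 [ 42  40  41  55  95 143 167 167 130  84  64  61  63] 0.0512
30 [ 38  40  36  50  94 140 168 165 131  83  67  66  66] 0.05
32 [ 34  39  40  61 100 144 169 166 131  85  58  64  61] 0.0489
34 [ 40  38  45  64 110 152 171 164 130  82  56  58  64] 0.0477
36 [ 40  39  39  64 116 155 174 165 133  87  60  58  57] 0.0465
38 [ 44  34  45  71 118 159 175 169 136  87  58  56  66] 0.0453
```

```bash
python3 - <<'E'
from h import *
goto((.5952,-.2264,.19),-.302)
E
```

```text
now [ 0.5664 -0.3153  0.2486] tooly -0.301 shift [0.0934 0.0012 0.0587] turn 0.001
```

```bash
python3 steer.py '0.03 0.0004 0 0.001;0.033 0.0004 0 0;0.0304 0.0004 0 0;0 0 0 0;0 0 0.02 0'; python3 steer.py '0 0 0.02 0;0 0 0.018 0;0 0 0 0;0 0 0 0;0 0 0 0'; python3 - <<'E'
from h import *
goto((.5952,-.2264,.163),-.302)
o=np.zeros((600,800,3),np.uint8)
for n in("wrist","side","scene"):
    s=manip.get_state();d=manip.get_image(n);T=wristT(s,d["hand_eye"]) if n=="wrist" else d["T"];K=d["camera_matrix"]
    np.savez(f"{n}5.npz",img=d["img"],camera_matrix=K,T=T)
    if n=="wrist":o[:600,:400]=cv2.resize(d["img"][160:460,220:420,::-1],(400,600))
    if n=="side":o[:300,400:]=cv2.resize(d["img"][230:320,360:480,::-1],(400,300),interpolation=2)
    if n=="scene":o[300:,400:]=cv2.resize(d["img"][165:255,140:260,::-1],(400,300),interpolation=2)
cv2.imwrite("pics/c5.png",o)
E
```

```text
clock: 8.33
position: [0.5983, -0.2245, 0.2328]
ee_rot: [0.004, 0.804, 0.595, 0.002]
contact_force: [0.6, 0.0, 0.1]
width: 0.0153
gripper_force: 28.2
clock: 8.75
position: [0.5961, -0.2268, 0.1917]
ee_rot: [0.001, 0.805, 0.593, 0.0]
contact_force: [0.6, 0.8, 0.1]
width: 0.0149
gripper_force: 28.2
now [ 0.5961 -0.2268  0.1917] tooly -0.301 shift [ 0.0001 -0.001   0.0287] turn 0.001
```

View pics/c5.png

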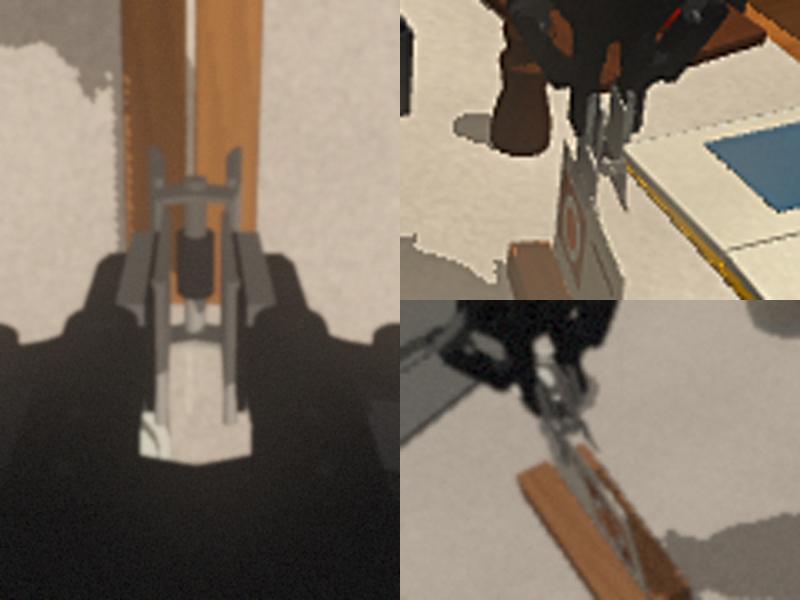

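The wrist view has the card line at crop x=191 and the clip centre at 196.5. That is about 1.5 mm off laterally, mostly settling, and well inside the roughly 10 mm jaw clearance. The two other views show the jaws straddling the card plane. I check the settled pose, then descend.

```bash
python3 steer.py '0 -0.0003 0.007 0;0 0 0.007 0;0 0 0.007 0;0 0 0.006 0;0 0 0 0'; python3 steer.py '0 0 0 0;0 0 0 0;0 0 0 0;0 0 0 0;0 0 0 0'; python3 - <<'E'
from h import *
goto((.5952,-.2264,.163),-.302)
o=np.zeros((600,800,3),np.uint8)
for n in("wrist","side","scene"):
    s=manip.get_state();d=manip.get_image(n);T=wristT(s,d["hand_eye"]) if n=="wrist" else d["T"];K=d["camera_matrix"]
    np.savez(f"{n}6.npz",img=d["img"],camera_matrix=K,T=T)
    if n=="wrist":o[:600,:400]=cv2.resize(d["img"][160:460,220:420,::-1],(400,600))
    if n=="side":o[:300,400:]=cv2.resize(d["img"][240:330,360:480,::-1],(400,300),interpolation=2)
    if n=="scene":o[300:,400:]=cv2.resize(d["img"][165:255,140:260,::-1],(400,300),interpolation=2)
cv2.imwrite("pics/c6.png",o)
E
```

```text
clock: 9.32
position: [0.5939, -0.2266, 0.1613]
ee_rot: [-0.002, 0.805, 0.593, -0.001]
contact_force: [-0.0, 0.3, 0.1]
width: 0.0151
gripper_force: 28.2
clock: 9.73
position: [0.5952, -0.2272, 0.1639]
ee_rot: [0.0, 0.805, 0.593, 0.0]
contact_force: [-0.0, 0.2, -0.2]
width: 0.015
gripper_force: 28.2
now [ 0.5952 -0.2272  0.1639] tooly -0.302 shift [ 0.0008 -0.0003  0.0009] turn 0.0
```

View pics/c6.png

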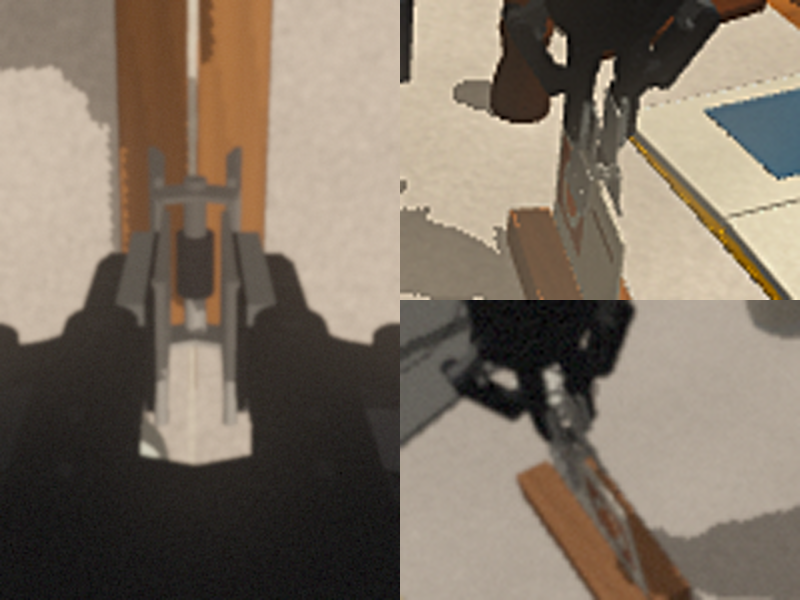

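The card's edge runs between the jaws with about 1 mm lateral offset and nothing touching, and the jaw tips sit about 13 mm below the card top. I make a small trim, let it settle and hand in.

```bash
python3 steer.py '0.0005 -0.001 0.001 0;0 0 0 0;0 0 0 0;0 0 0 0;0 0 0 0'; python3 steer.py '0 0 0 0;0 0 0 0;0 0 0 0;0 0 0 0;0 0 0 0' && python3 -c "
from rig import manip
print(manip.sign_off())"
```

```text
clock: 10.3
position: [0.5942, -0.2264, 0.1625]
ee_rot: [0.0, 0.805, 0.593, -0.0]
contact_force: [-0.7, -0.6, -0.7]
width: 0.0147
gripper_force: 28.2
clock: 10.72
position: [0.5942, -0.2264, 0.1625]
ee_rot: [0.0, 0.805, 0.593, -0.0]
contact_force: [0.8, 0.1, -0.1]
width: 0.0148
gripper_force: 28.2
the job is handed in; nothing more can be done
None
```

I handed the job in at 10.7 s: the wide clip is still gripped fully open over the middle of the card's top edge, levers up, one jaw on each side, and the last pictures and force readings showed no contact with the card.

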